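# Clear the balance and set on the check weight

### The job

Clear the stack of pigment jars off the balance from the top down, standing each jar in the middle of the mat of its own colour; then, once the pan is empty, stand the steel check weight in the middle of the pan. Keep everything upright, set things down rather than dropping them, and leave the beaker and the tub where they are.

Things in the scene. Friction and masses are not known exactly. Their poses are not given: they have to be found in the camera images.
- blue_jar_mid (a point): Closed cylindrical pigment jar, blue with a blue lid and a white paper band, diameter 34 mm, height 44 mm, about 60 g, the top of the stack, on the yellow jar. Point: its centre, half-way up (22 mm above its underside); z is its axis, up. Jars sit flat on one another, not interlocked, and may be up to 4 mm off-centre.
- yellow_jar_mid (a point): Closed cylindrical pigment jar, yellow with a yellow lid and a white paper band, diameter 48 mm, height 46 mm, about 120 g, the middle of the stack, on the red jar. Point: its centre, half-way up (23 mm above its underside); z is its axis, up. Jars sit flat on one another, not interlocked, and may be up to 4 mm off-centre.
- red_jar_mid (a point): Closed cylindrical pigment jar, red with a red lid and a white paper band, diameter 64 mm, height 52 mm, about 220 g, the bottom of the stack, on the balance's pan. Point: its centre, half-way up (26 mm above its underside); z is its axis, up. Jars sit flat on one another, not interlocked, and may be up to 4 mm off-centre.
- weight_mid (a point): Bright steel check weight, upright on the bench: a cylinder of diameter 38 mm and height 46 mm, a narrow neck (diameter 16 mm) above it and a knob (diameter 24 mm) on top, 68 mm high in all, about 500 g. Point: on its axis, 34 mm above its underside (half-way up, within the 38 mm cylinder); z up.
- red_mat: Flat round red mat, diameter 90 mm, 6 mm thick, fixed to the bench, a thin white line near its rim. Origin: centre of its underside, on the bench (its top is 6 mm above). The place of the red jar.
- yellow_mat: Flat round yellow mat, diameter 90 mm, 6 mm thick, fixed to the bench, a thin white line near its rim. Origin: centre of its underside, on the bench (its top is 6 mm above). The place of the yellow jar.
- blue_mat: Flat round blue mat, diameter 90 mm, 6 mm thick, fixed to the bench, a thin white line near its rim. Origin: centre of its underside, on the bench (its top is 6 mm above). The place of the blue jar.
- pan (a point): Centre of the top of the balance's square steel pan (160 x 160 mm, 75 mm above the bench, rigid, with a dark dashed ring of diameter 56 mm about its centre). z up, x away from the balance's front. The white balance is fixed; its housing is 200 mm wide (y), 260 mm deep (x), 53 mm high (61 mm at the front panel with its dark display) and its centre lies 40 mm from the pan's centre towards -x of this frame.
- beaker: Bystander: empty glass beaker, rim diameter 60 mm, 85 mm high, upright beyond the left-hand mats; leave it alone. Origin: centre of its underside.
- tub: Bystander: closed white plastic tub with a green band, diameter 72 mm, 74 mm high, upright beyond the right-hand mats; leave it alone. Origin: centre of its underside.

How it is judged:
On the way, in this order (a step that is already met when the one before it is completed fails the run):
1. the blue jar (top of the stack) stands released on the blue mat (horizontal distance between blue_jar_mid and blue_mat below 0.015 m and z of blue_jar_mid in the frame of blue_mat between 0.023 and 0.033 m and angle between blue_jar_mid's own z axis and vertical below 0.1 rad and linear speed of blue_jar below 0.03 m/s and contact force between the fingers and blue_jar below 0.05 N), for 0.2 s.
2. the yellow jar (middle of the stack) stands released on the yellow mat (horizontal distance between yellow_jar_mid and yellow_mat below 0.015 m and z of yellow_jar_mid in the frame of yellow_mat between 0.024 and 0.034 m and angle between yellow_jar_mid's own z axis and vertical below 0.1 rad and linear speed of yellow_jar below 0.03 m/s and contact force between the fingers and yellow_jar below 0.05 N), for 0.2 s.
3. the red jar (bottom of the stack) stands released on the red mat (horizontal distance between red_jar_mid and red_mat below 0.015 m and z of red_jar_mid in the frame of red_mat between 0.027 and 0.037 m and angle between red_jar_mid's own z axis and vertical below 0.1 rad and linear speed of red_jar below 0.03 m/s and contact force between the fingers and red_jar below 0.05 N), for 0.2 s.
4. the weight stands released in the middle of the emptied pan (horizontal distance between weight_mid and pan below 0.02 m and z of weight_mid in the frame of pan between 0.029 and 0.039 m and angle between weight_mid's own z axis and vertical below 0.1 rad and linear speed of weight below 0.03 m/s and contact force between the fingers and weight below 0.05 N), for 0.2 s.
At the end, for the whole second after the job is handed in: Each jar stands upright (within 6 degrees) on the mat of its own colour, its axis within 15 mm of the mat's centre; the weight stands upright on the pan within 20 mm of its centre; all released and at rest (all of step 1 and all of step 2 and all of step 3 and all of step 4); the robot touches nothing.
It fails at once if a jar or the weight is tipped over (more than 35 degrees) (angle between any of blue_jar_mid, yellow_jar_mid, red_jar_mid, weight_mid's own z axis and vertical above 0.6 rad).
It fails at once if a jar or the weight is dropped or thrown (faster than 0.7 m/s with no finger on it) ((linear speed of blue_jar above 0.7 m/s and contact force between the fingers and blue_jar below 0.05 N) or (linear speed of yellow_jar above 0.7 m/s and contact force between the fingers and yellow_jar below 0.05 N) or (linear speed of red_jar above 0.7 m/s and contact force between the fingers and red_jar below 0.05 N) or (linear speed of weight above 0.7 m/s and contact force between the fingers and weight below 0.05 N)).
It fails at once if the beaker is pushed more than 30 mm or tipped (distance of beaker from where it was at the start of the episode above 0.03 m or angle between beaker's own z axis and vertical above 0.4 rad).
It fails at once if the tub is pushed more than 30 mm or tipped (distance of tub from where it was at the start of the episode above 0.03 m or angle between tub's own z axis and vertical above 0.4 rad).
It also fails if it takes over 115 s, if anything falls off the work surface, if the arm or the gripper's body presses on something with over 40 N, if the wrist force passes 120 N, or if a joint passes its speed limit or range.

### The arm

A 6-joint arm with a two-finger parallel gripper is mounted at the origin on the work surface. World frame = base frame: x ahead of the robot, y to its left, z up, the work surface at z = 0. Lengths are in m, angles in rad, forces in N, time in s.
With the tool pointing down it reaches from about 0.375 to 0.975 m from the base axis. Payload 3.8 kg.
Tool frame: the origin (TCP) lies at the very end of the fingers, on their centre line; the grasp point (between the pads) lies 19 mm behind it; z points along the fingers, x is the direction in which the jaws open and shut, and the axes are right-handed (so a half turn about z gives the same grasp; the last joint's range is limited). The gripper opens to 88 mm and grips with 3 to 60 N. Pads are 18 mm wide; open, the fingers measure 123 mm over their backs; the gripper's body (75 mm by 187 mm) begins 45 mm behind the grasp point.
Start: joints at [1.161, 0.264, 1.604, -0, 1.274, -0.037], TCP at [0.246, 0.629, 0.239] pointing down, gripper open.
Joint ranges: [-2.63, 2.63], [-0.94, 2.18], [0.31, 2.57], [-1.31, 4.45], [0, 2.66], [-2.55, 2.55]. Speed limits (rad/s): [2.57, 2.57, 3.14, 3.14, 3.14, 3.14].

### API

Orientations are given as a unit quaternion [w, x, y, z].
In Python, from station import r, grab_frame gives the robot as it stands.
- The arm moves only by the tool carry_out, never from a script. Its argument "targets" is a list that holds one entry, the list of rows, each a list of 7 numbers: the shift along the tool's x, y, z as a fraction of full scale, then the turn, a rotation vector about the tool's x, y, z as a fraction of full scale, then the finger opening in mm, from 0 to 88.1. In form: [[[dx, dy, dz, wx, wy, wz, fingers], ...]]. A call has 1 to 12 rows; each row is the pose to reach, as a shift and turn from the pose commanded when the call began, along the tool's axes at that moment; what a row does not reach only later rows make up. Full scale, the value 1, is 0.5 m for a shift and 30 degrees for a turn. A row lasts 1/8 s, in which the tool goes at most 62.5 mm and 10.7 degrees, less where a joint would pass 70% of its speed; a pose out of reach is approached as far as the arm can. A call with a number of a shift or a turn outside -1 to 1 is refused whole. A call with a gripper value outside its range is refused whole. The fingers move at their own pace and stop on an object; the grip force is fixed at half the most. Time passes only in rows, so rows that repeat a pose let the fingers close. It gives the time, the measured TCP pose, the force and the opening at its end, in the units of the state.
- r.read_state(): the state, without advancing time (a new reading comes with each control period).
- grab_frame(name): name is "side" or "top" or "wrist"; returns a dict with "pixels" (384x512x3 uint8, red, green, blue), "fov_y" (degrees; the focal length in pixels is half the picture's height over the tangent of half this angle, whatever the lens; pixels are square), "cx", "cy" (the principal point, pixels), "rvec" (rotation vector, rad) and "tvec" (3), from world to camera coordinates, as OpenCV has them; the wrist camera has in their place "T_tool_cam" (4x4, takes a point from camera to tool coordinates, whose origin is the TCP and whose axes are the tool frame's). Camera axes: x right, y down, z forward; pixel columns grow to the right and rows downward; lengths in m; the calibration is good to about 2 mm. A picture is of the moment at which its call begins: read the wrist's pose just before it. There is no depth.
- r.job_done(): hands the job in, once; it reports no verdict.
The state is a dict: "t": time; "joint_pos": joint angles; "joint_velocities": joint speeds; "joint_efforts": joint torques, N m; "ee_pos": TCP position; "ee_rot": TCP orientation; "ft_force": force on the tool from outside, world axes, zero at the start; "torque": the same for the moment, N m; "grip_width": finger opening in m.
Only numpy, scipy, OpenCV 4.12 (cv2) and the standard library are available. Lean on these libraries where they do the work, as an engineer would, in place of code of your own. Each camera call takes 0.05 s, during which the arm holds its last target. There are 200 camera calls.

## Working session

There is one attempt and no reset: what is moved stays moved. The work goes in short steps, Python scripts to look and compute and a tool call to move; the robot and the scene stay as the last step left them, time stands still between calls to the robot, and variables do not carry over. Pictures are saved under pics/ and viewed, about 12 in all and at most 16, crops included, and the job is handed in when it is done.

Besides the shell and the picture viewer there is one more tool, called after "Request:" by a JSON object that holds its "op" and its "data", one argument or row to a line. carry_out: Moves the arm, as the interface text tells. Shift numbers are shares of 0.5 m and turn numbers shares of 30 degrees, none past 1 either way. Its arguments: {"type":"object","properties":{"targets":{"type":"array","items":{"type":"array","items":{"type":"array","items":{"type":"number"}}}}},"required":["targets"]}

```bash
ls; mkdir -p pics; python3 - <<'E'
from station import r, grab_frame
import cv2
s=r.read_state(); print(s)
for n in ("top","side"):
    f=grab_frame(n); cv2.imwrite(f"pics/{n}0.png",f["pixels"][:,:,::-1])
    print(n,{k:v for k,v in f.items() if k!="pixels"})
E
```

```text
pics
{'t': 0.0, 'joint_pos': array([ 1.16108626e+00,  2.64746241e-01,  1.60535354e+00, -7.89751507e-06,
        1.27370247e+00, -3.68979041e-02]), 'joint_velocities': array([-0.00017929,  0.00133052,  0.00098664, -0.00049768, -0.0023513 ,
        0.00041068]), 'joint_efforts': array([-2.68948806e-04, -5.02139461e+01, -3.56880319e+01,  7.26360711e-02,
        2.98023596e-02, -1.85155777e-04]), 'ee_pos': array([0.24558107, 0.62798408, 0.23740371]), 'ee_rot': array([ 5.92005734e-04,  8.25903149e-01,  5.63810932e-01, -9.32802402e-04]), 'ft_force': array([ 0.21327055, -0.22474543,  0.22307694]), 'torque': array([ 0.06550014, -0.08565011,  0.04372371]), 'grip_width': 0.08799285265137133}
top {'fov_y': 55.86300670731093, 'cx': 255.43344006583132, 'cy': 190.15704547075663, 'rvec': array([ 2.20743963, -2.1573675 ,  0.0497205 ]), 'tvec': array([-0.00959157,  0.50638722,  1.14989491])}
side {'fov_y': 57.6500832590723, 'cx': 249.51072169227845, 'cy': 190.2765889300428, 'rvec': array([ 2.15727986, -0.92508497,  0.38021069]), 'tvec': array([-0.34674524,  0.33430015,  0.78428735])}
```

View pics/top0.png

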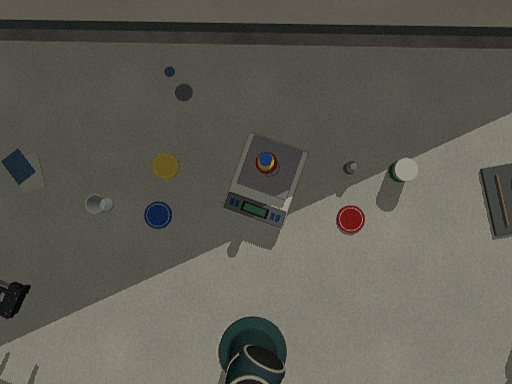

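View pics/side0.png

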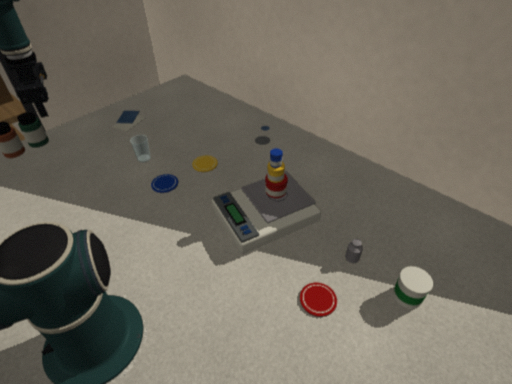

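The top view shows the stack at about (266,161) on the balance, and the blue (158,215), yellow (166,166) and red (350,219) mats. The weight is at (350,168), the tub at (404,170) and the beaker at (98,204). The side view agrees.

```bash
cat > h.py <<'E'
import numpy as np, cv2
from scipy.spatial.transform import Rotation as R
from station import r, grab_frame
def toolT(s):
    w,x,y,z=s["ee_rot"]; T=np.eye(4); T[:3,:3]=R.from_quat([x,y,z,w]).as_matrix(); T[:3,3]=s["ee_pos"]; return T
def frame(n):
    s=r.read_state(); f=grab_frame(n); T=np.eye(4)
    if n=="wrist": T=toolT(s)@np.array(f["T_tool_cam"])       # camera -> world
    else:
        Rm=R.from_rotvec(f["rvec"]).as_matrix(); T[:3,:3]=Rm.T; T[:3,3]=-Rm.T@f["tvec"]
    f["T"]=T; f["f"]=f["pixels"].shape[0]/2/np.tan(np.radians(f["fov_y"])/2); return f
def ray(f,uv,z):
    d=f["T"][:3,:3]@np.array([(uv[0]-f["cx"])/f["f"],(uv[1]-f["cy"])/f["f"],1]); c=f["T"][:3,3]
    return c+d*(z-c[2])/d[2]
def proj(f,p):
    q=f["T"][:3,:3].T@(np.asarray(p)-f["T"][:3,3]); return q[:2]/q[2]*f["f"]+[f["cx"],f["cy"]]
HUE={"red":[(0,8),(172,180)],"yellow":[(18,34)],"blue":[(105,128)]}
def mask(f,c,smin=130,vmin=50):
    h=cv2.cvtColor(f["pixels"],cv2.COLOR_RGB2HSV); m=0
    for a,b in HUE[c]: m=m|cv2.inRange(h,(a,smin,vmin),(b,255,255))
    return m
def blobs(m,amin=40):
    n,_,st,_=cv2.connectedComponentsWithStats(m)
    out=[]
    for cc in sorted(cv2.findContours(m,cv2.RETR_EXTERNAL,cv2.CHAIN_APPROX_NONE)[0],key=cv2.contourArea,reverse=True):
        if cv2.contourArea(cc)<amin: continue
        hull=cv2.convexHull(cc); e=cv2.fitEllipse(hull) if len(hull)>5 else None
        out.append((cv2.contourArea(cc),e))
    return out
E
python3 - <<'E'
from h import *
np.set_printoptions(precision=4,suppress=True)
for n in ("top","side"):
    f=frame(n)
    print(n,"cam",f["T"][:3,3],"f",f["f"], "base",proj(f,[0,0,0]))
    for c in HUE:
        for a,e in blobs(mask(f,c)):
            if e: print(c,a,np.round(e[0],1),np.round(e[1],1),[ray(f,e[0],z)[:2] for z in (.006,.217)])
f=frame("top")
print("weight",ray(f,(350,167),.06),"tub",ray(f,(404,170),.074))
for nm,uv in dict(a=(250,134),b=(307,152),c=(290,209)).items(): print(nm,ray(f,uv,.075))
E
```

```text
top cam [ 0.4352 -0.0172  1.1786] f 362.1432568366491 base [252.4127 349.6366]
red 566.5 [350.3 218.8] [27.3 27.8] [array([ 0.4217, -0.3049]), array([ 0.4241, -0.2531])]
red 57.0 [266.  162.5] [21.1 21.5] [array([ 0.5981, -0.0301]), array([ 0.5688, -0.0278])]
yellow 536.5 [165.  165.6] [26.5 27.2] [array([0.5807, 0.2999]), array([0.5545, 0.2428])]
yellow 46.5 [265.5 160.9] [16.4 16.6] [array([ 0.6033, -0.0284]), array([ 0.5731, -0.0264])]
blue 452.0 [157.6 214.7] [26.7 27.2] [array([0.4201, 0.3177]), array([0.4228, 0.2574])]
blue 103.0 [265.2 158.5] [11.6 12.9] [array([ 0.6112, -0.0273]), array([ 0.5795, -0.0255])]
side cam [ 0.0004 -0.5029  0.7708] f 348.8854217401815 base [ 95.2632 338.988 ]
red 936.5 [317.9 299.2] [32.8 37.8] [array([ 0.4199, -0.3053]), array([ 0.3042, -0.3598])]
red 166.5 [276.  180.8] [20.6 22.4] [array([0.6786, 0.0515]), array([ 0.4915, -0.1015])]
yellow 292.0 [204.5 163.3] [15.9 25. ] [array([0.5783, 0.2989]), array([0.4189, 0.0777])]
yellow 134.0 [275.5 167.8] [17.3 17.9] [array([0.7296, 0.0977]), array([ 0.5284, -0.068 ])]
blue 312.5 [164.2 183.1] [16.4 26.3] [array([0.4175, 0.3165]), array([0.3024, 0.0905])]
blue 104.0 [275.5 154.5] [12.1 13.2] [array([0.7871, 0.1476]), array([ 0.5701, -0.0319])]
weight [ 0.5821 -0.2897  0.06  ] tub [ 0.5746 -0.4502  0.074 ]
a [0.6759 0.0219 0.075 ]
b [ 0.6236 -0.1543  0.075 ]
c [ 0.4478 -0.1053  0.075 ]
```

Request:
{"op": "carry_out", "data": {
  "targets": [
    [[-0.32, 0.55, -0.2, 0, 0, 1, 88], [-0.32, 0.55, -0.2, 0, 0, 1, 88], [-0.32, 0.55, -0.2, 0, 0, 1, 88], [-0.32, 0.55, -0.2, 0, 0, 1, 88], [-0.32, 0.55, -0.2, 0, 0, 1, 88], [-0.32, 0.55, -0.2, 0, 0, 1, 88], [-0.32, 0.55, -0.2, 0, 0, 1, 88], [-0.32, 0.55, -0.2, 0, 0, 1, 88]]
  ]
}}

```text
t: 1.25
ee_pos: [0.4426, 0.3803, 0.3377]
ee_rot: [-0.0, 0.944, 0.331, -0.001]
ft_force: [-0.1, 0.5, 0.0]
grip_width: 0.0879
```

```bash
python3 - <<'E'
from h import *
np.set_printoptions(precision=4,suppress=True)
f=frame("wrist"); cv2.imwrite("pics/w1.png",f["pixels"][:,:,::-1])
print(f["T_tool_cam"],f["f"],f["T"][:3,3])
for c in HUE:
    for a,e in blobs(mask(f,c)):
        if e: print(c,a,np.round(e[0],1),np.round(e[1],1),ray(f,e[0],.006)[:2])
E
```

```text
[[ 1.      0.0001 -0.0003  0.    ]
 [-0.0001  0.9531  0.3028 -0.0785]
 [ 0.0003 -0.3028  0.9531 -0.1465]
 [ 0.      0.      0.      1.    ]] 269.97939788121477 [0.3938 0.4417 0.4842]
yellow 2458.0 [402.9 349.2] [ 16.  391.1] [0.9872 0.2459]
yellow 1486.5 [283.2 229.7] [42.3 46.3] [0.5812 0.3017]
yellow 769.5 [423.4 301.4] [30.8 57. ] [0.9224 0.3614]
yellow 752.5 [ 81.6 301.7] [30.5 56.9] [ 0.3555 -0.0951]
blue 1744.5 [222.3 172.1] [46.7 49. ] [0.4202 0.3195]
```

View pics/w1.png

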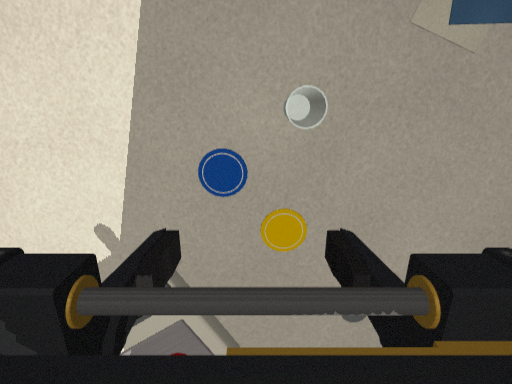

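The wrist view shows the blue mat at (222,172), the yellow mat at (283,230) and the beaker at (306,107). All agree with the fixed cameras to 2 mm.

Request:
{"op": "carry_out", "data": {
  "targets": [
    [[-0.3, 0.8, 0, 0, 0, 1, 88], [-0.3, 0.8, 0, 0, 0, 1, 88], [-0.3, 0.8, 0, 0, 0, 1, 88], [-0.3, 0.8, 0, 0, 0, 1, 88], [-0.3, 0.8, 0, 0, 0, 1, 88], [-0.3, 0.8, 0, 0, 0, 1, 88], [-0.3, 0.8, 0, 0, 0, 1, 88], [-0.3, 0.8, 0, 0, 0, 1, 88], [-0.3, 0.8, 0, 0, 0, 1, 88], [-0.3, 0.8, 0, 0, 0, 1, 88]]
  ]
}}

```text
t: 2.55
ee_pos: [0.576, -0.0246, 0.3385]
ee_rot: [-0.0, 0.997, 0.077, -0.0]
ft_force: [-0.7, 0.2, 0.2]
grip_width: 0.0883
```

Request:
{"op": "carry_out", "data": {
  "targets": [
    [[0, 0, 0, 0, 0, 0.29, 88], [0, 0, 0, 0, 0, 0.29, 88], [0, 0, 0, 0, 0, 0.29, 88]]
  ]
}}

```text
t: 2.92
ee_pos: [0.5761, -0.0257, 0.3388]
ee_rot: [-0.0, 1.0, 0.001, 0.0]
ft_force: [-0.3, 0.1, 1.2]
grip_width: 0.0878
```

```bash
python3 - <<'E'
from h import *
np.set_printoptions(precision=4,suppress=True)
f=frame("wrist"); cv2.imwrite("pics/w2.png",f["pixels"][:,:,::-1])
print(f["T"][:3,3])
for c in HUE:
    for a,e in blobs(mask(f,c)):
        if e: print(c,a,np.round(e[0],1),np.round(e[1],1),[ray(f,e[0],z)[:2] for z in (.006,.217)])
E
```

```text
[0.5759 0.0529 0.4853]
red 432.0 [182.1 282.7] [29.7 37.7] [array([ 0.4302, -0.2961]), array([ 0.4944, -0.1425])]
red 357.5 [257.7 169. ] [46.  46.7] [array([ 0.5856, -0.054 ]), array([ 0.5813, -0.0069])]
yellow 2476.0 [402.2 349.2] [ 16.3 378.3] [array([ 0.9191, -0.4729]), array([ 0.768 , -0.2414])]
yellow 775.5 [423.4 301.5] [30.8 57. ] [array([ 0.9419, -0.3417]), array([ 0.7808, -0.168 ])]
yellow 752.5 [ 81.6 301.7] [30.5 56.9] [array([ 0.2119, -0.3443]), array([ 0.3721, -0.1694])]
yellow 377.5 [257.3 175.7] [39.3 40.8] [array([ 0.5849, -0.0665]), array([ 0.5809, -0.0139])]
blue 794.0 [257.9 184.7] [31.7 33.5] [array([ 0.5863, -0.0834]), array([ 0.5817, -0.0234])]
blue 83.0 [180.   91.4] [14. 17.] [array([0.4551, 0.0775]), array([0.5083, 0.0667])]
blue 80.5 [177.1 103.1] [ 8.7 17.2] [array([0.4488, 0.059 ]), array([0.5048, 0.0563])]
blue 69.5 [160.3 175.3] [ 7.8 14.7] [array([ 0.4079, -0.0662]), array([ 0.4819, -0.0138])]
blue 65.5 [157.7 184.7] [ 7.5 14.8] [array([ 0.4014, -0.084 ]), array([ 0.4782, -0.0238])]
```

View pics/w2.png

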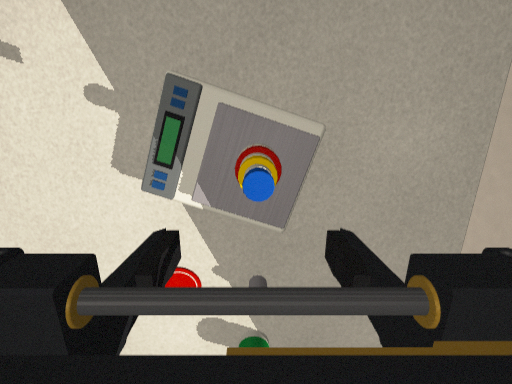

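The wrist view shows the blue lid at (258,185), the balance yawed by about -17°, the red mat partly in view at (182,283), and the weight behind the gripper bar.

Request:
{"op": "carry_out", "data": {
  "targets": [
    [[0.01, 0, 0.1, 0, 0, 0, 60], [0.01, 0, 0.2, 0, 0, 0, 60], [0.01, 0, 0.27, 0, 0, 0, 60], [0.01, 0, 0.3, 0, 0, 0, 60], [0.01, 0, 0.314, 0, 0, 0, 60], [0.01, 0, 0.314, 0, 0, 0, 60], [0.01, 0, 0.314, 0, 0, 0, 45], [0.01, 0, 0.314, 0, 0, 0, 40], [0.01, 0, 0.314, 0, 0, 0, 25], [0.01, 0, 0.314, 0, 0, 0, 25], [0.01, 0, 0.314, 0, 0, 0, 25], [0.01, 0, 0.314, 0, 0, 0, 25]]
  ]
}}

```text
t: 4.47
ee_pos: [0.5818, -0.0267, 0.1825]
ee_rot: [0.0, 1.0, -0.001, 0.001]
ft_force: [0.4, -0.1, 5.7]
grip_width: 0.0333
```

```bash
python3 - <<'E'
from h import *
f=frame("wrist"); g=frame("side")
cv2.imwrite("pics/w3.png",np.hstack([f["pixels"][120:384,130:390],cv2.resize(g["pixels"][100:232,210:340],(260,264))])[:,:,::-1])
E
```

```text
(no output)
```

View pics/w3.png

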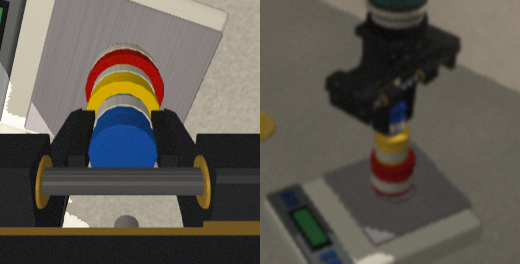

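Request:
{"op": "carry_out", "data": {
  "targets": [
    [[0, 0, -0.03, 0, 0, 0, 25], [0, 0, -0.07, 0, 0, 0, 25], [0, 0, -0.12, 0, 0, 0, 25], [-0.02, -0.04, -0.14, 0, 0, 0, 25], [-0.06, -0.12, -0.14, 0, 0, 0, 25], [-0.1, -0.21, -0.14, 0, 0, 0, 25], [-0.14, -0.3, -0.14, 0, 0, 0, 25], [-0.18, -0.39, -0.14, 0, 0, 0, 25], [-0.23, -0.48, -0.14, 0, 0, 0, 25], [-0.27, -0.57, -0.14, 0, 0, 0, 25], [-0.31, -0.65, -0.14, 0, 0, 0, 25], [-0.324, -0.686, -0.14, 0, 0, 0, 25]]
  ]
}}

```text
t: 6.08
ee_pos: [0.4173, 0.3186, 0.2518]
ee_rot: [-0.0, 1.0, 0.001, -0.0]
ft_force: [0.2, -0.5, -0.7]
grip_width: 0.0332
```

Request:
{"op": "carry_out", "data": {
  "targets": [
    [[0, 0, 0, 0, 0, 0, 25], [0, 0, 0, 0, 0, 0, 25]]
  ]
}}

```text
t: 6.32
ee_pos: [0.4199, 0.3157, 0.2516]
ee_rot: [0.0, 1.0, -0.001, 0.0]
ft_force: [1.3, 0.2, -1.4]
grip_width: 0.0334
```

```bash
python3 - <<'E'
from h import *
np.set_printoptions(precision=4,suppress=True)
f=frame("wrist"); cv2.imwrite("pics/w4.png",f["pixels"][:,:,::-1]); print(r.read_state()["ee_pos"])
for c in ("blue","yellow"):
    for a,e in blobs(mask(f,c),200):
        if e: print(c,a,np.round(e[0],1),np.round(e[1],1),[ray(f,e[0],z)[:2] for z in (.006,)])
z=r.read_state()["ee_pos"][2]
print(z)
g=frame("side")
print([(a,e[0]) for a,e in blobs(mask(g,"blue"))])
E
```

```text
[0.4201 0.3155 0.2516]
blue 3373.5 [252.5 268.4] [67.7 84.8] [array([0.4196, 0.1368])]
blue 2725.5 [253.5 160. ] [59.2 60.2] [array([0.4212, 0.3201])]
yellow 2817.0 [280.2 350.7] [ 23.2 334.9] [array([ 0.4712, -0.0409])]
yellow 2743.0 [361.5 171.7] [56.5 63.3] [array([0.5819, 0.3023])]
yellow 416.0 [331.5 301.5] [16.8 55.4] [array([0.5576, 0.07  ])]
yellow 404.0 [173.3 301.6] [16.1 56.6] [array([0.2809, 0.0701])]
0.25162612524715433
[(312.5, (164.19061279296875, 183.09242248535156)), (79.5, (147.280029296875, 110.33194732666016))]
```

View pics/w4.png

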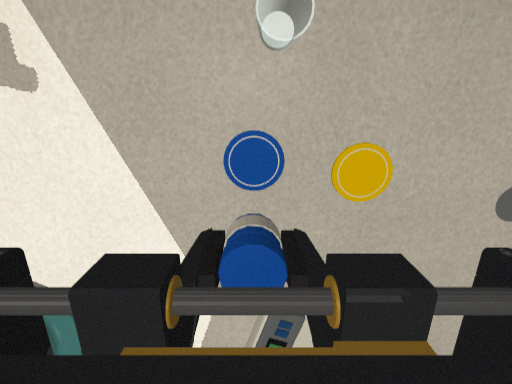

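The jar is held upright in the jaws. The blue mat's centre is at (253,160).

Request:
{"op": "carry_out", "data": {
  "targets": [
    [[0, -0.005, 0.08, 0, 0, 0, 25], [0, -0.005, 0.17, 0, 0, 0, 25], [0, -0.005, 0.26, 0, 0, 0, 25], [0, -0.005, 0.34, 0, 0, 0, 25], [0, -0.005, 0.4, 0, 0, 0, 25], [0, -0.005, 0.44, 0, 0, 0, 25], [0, -0.005, 0.455, 0, 0, 0, 25], [0, -0.005, 0.462, 0, 0, 0, 25], [0, -0.005, 0.467, 0, 0, 0, 25], [0, -0.005, 0.47, 0, 0, 0, 25], [0, -0.005, 0.472, 0, 0, 0, 25], [0, -0.005, 0.472, 0, 0, 0, 25]]
  ]
}}

```text
t: 7.92
ee_pos: [0.4197, 0.3192, 0.0159]
ee_rot: [-0.0, 1.0, -0.0, 0.0]
ft_force: [0.1, -0.1, -1.6]
grip_width: 0.0331
```

```bash
python3 - <<'E'
from h import *
print(r.read_state()["ee_pos"],r.read_state()["ft_force"])
E
```

```text
[0.41971993 0.31917733 0.01593465] [ 0.10727039 -0.09582196 -1.60861754]
```

Request:
{"op": "carry_out", "data": {
  "targets": [
    [[0, 0, 0.002, 0, 0, 0, 25], [0, 0, 0.002, 0, 0, 0, 25]]
  ]
}}

```text
t: 8.18
ee_pos: [0.4198, 0.3192, 0.0155]
ee_rot: [-0.0, 1.0, -0.0, 0.0]
ft_force: [-2.0, -0.7, 5.2]
grip_width: 0.0332
```

Request:
{"op": "carry_out", "data": {
  "targets": [
    [[0, 0, 0, 0, 0, 0, 36], [0, 0, 0, 0, 0, 0, 40], [0, 0, 0, 0, 0, 0, 60], [0, 0, 0, 0, 0, 0, 60], [0, 0, -0.02, 0, 0, 0, 60], [0, 0, -0.06, 0, 0, 0, 60], [0, 0, -0.15, 0, 0, 0, 60], [0, 0, -0.25, 0, 0, 0, 60], [0, 0, -0.37, 0, 0, 0, 60], [0, 0, -0.48, 0, 0, 0, 60], [0, 0, -0.48, 0, 0, 0, 60]]
  ]
}}

```text
t: 9.55
ee_pos: [0.4226, 0.3211, 0.2619]
ee_rot: [-0.004, 1.0, -0.001, 0.005]
ft_force: [-0.2, -0.2, 0.7]
grip_width: 0.0601
```

```bash
python3 - <<'E'
from h import *
np.set_printoptions(precision=4,suppress=True)
f=frame("wrist"); g=frame("top")
h=frame("side")
cv2.imwrite("pics/w5.png",np.hstack([f["pixels"],cv2.resize(h["pixels"][100:228,110:220],(330,384))])[:,:,::-1])
print(r.read_state()["ee_pos"])
for n,z in ((("yellow"),.173),("red",.127)):
    for a,e in blobs(mask(g,n)):
        print(n,a,np.round(e[0],1),np.round(e[1],1),ray(g,e[0],z))
for a,e in blobs(mask(f,"blue"),300): print(a,e)
E
```

```text
[0.4191 0.3187 0.2542]
yellow 536.0 [165.  165.6] [26.6 27. ] [0.5601 0.2545 0.173 ]
yellow 199.0 [265.5 160.7] [16.3 17.2] [ 0.5799 -0.0268  0.173 ]
red 567.5 [350.3 218.8] [27.5 27.8] [ 0.4231 -0.2753  0.127 ]
red 56.5 [266.  162.5] [21.1 21.3] [ 0.5812 -0.0289  0.127 ]
2572.0 ((249.86087036132812, 163.6315155029297), (57.280235290527344, 58.46791076660156), 91.93903350830078)
```

View pics/w5.png

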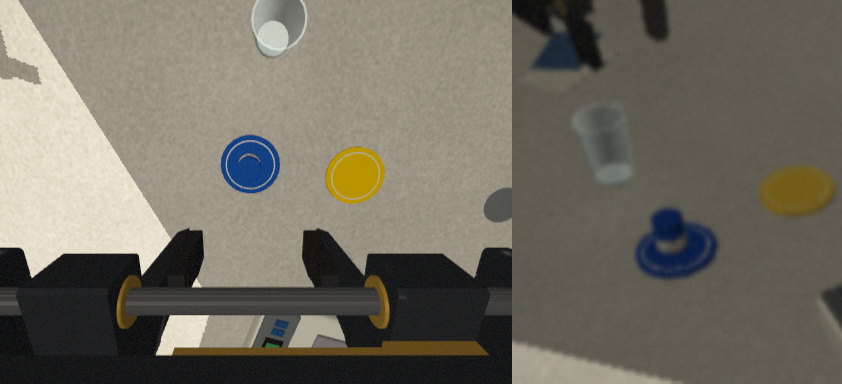

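The blue jar stands in the middle of the blue mat at (250,164), upright in the side view too. Next is the yellow jar.

Request:
{"op": "carry_out", "data": {
  "targets": [
    [[0.1, 0.22, 0, 0, 0, 0, 75], [0.16, 0.33, 0, 0, 0, 0, 75], [0.22, 0.45, 0, 0, 0, 0, 75], [0.28, 0.58, 0, 0, 0, 0, 75], [0.323, 0.69, 0, 0, 0, 0, 75], [0.323, 0.69, 0, 0, 0, 0, 75], [0.323, 0.69, 0, 0, 0, 0, 75], [0.323, 0.69, 0, 0, 0, 0, 75], [0.323, 0.69, 0, 0, 0, 0, 75]]
  ]
}}

```text
t: 10.82
ee_pos: [0.5798, -0.0247, 0.2537]
ee_rot: [-0.0, 1.0, 0.0, -0.001]
ft_force: [-0.2, 0.0, 0.1]
grip_width: 0.0753
```

```bash
python3 - <<'E'
from h import *
np.set_printoptions(precision=4,suppress=True)
f=frame("wrist"); cv2.imwrite("pics/w6.png",f["pixels"][:,:,::-1]); print(r.read_state()["ee_pos"])
m=mask(f,"yellow"); m[:, :200]=0; m[:,320:]=0; m[270:]=0
for a,e in blobs(m): print(a,e,ray(f,e[0],.173))
E
```

```text
[ 0.58   -0.0245  0.2541]
2186.0 ((254.9307098388672, 199.10166931152344), (52.49810791015625, 54.546199798583984), 178.71395874023438) [ 0.5818 -0.024   0.173 ]
```

View pics/w6.png

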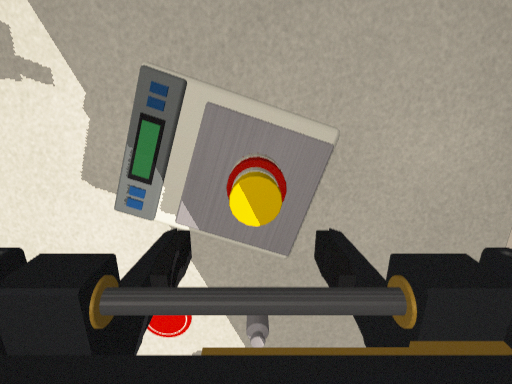

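The yellow lid is at (255,200) and undisturbed. The jaws straddle it.

Request:
{"op": "carry_out", "data": {
  "targets": [
    [[0.003, 0.003, 0.08, 0, 0, 0, 75], [0.003, 0.003, 0.16, 0, 0, 0, 75], [0.003, 0.003, 0.21, 0, 0, 0, 75], [0.003, 0.003, 0.234, 0, 0, 0, 75], [0.003, 0.003, 0.234, 0, 0, 0, 62], [0.003, 0.003, 0.234, 0, 0, 0, 55], [0.003, 0.003, 0.234, 0, 0, 0, 51], [0.003, 0.003, 0.234, 0, 0, 0, 40], [0.003, 0.003, 0.234, 0, 0, 0, 40], [0.003, 0.003, 0.234, 0, 0, 0, 40], [0.003, 0.003, 0.234, 0, 0, 0, 40]]
  ]
}}

```text
t: 12.25
ee_pos: [0.583, -0.0277, 0.139]
ee_rot: [0.0, 1.0, -0.001, 0.001]
ft_force: [-2.1, 0.4, 5.8]
grip_width: 0.0474
```

Request:
{"op": "carry_out", "data": {
  "targets": [
    [[0, 0, -0.03, 0, 0, 0, 40], [0, 0, -0.08, 0, 0, 0, 40], [0, 0, -0.13, 0, 0, 0, 40], [0, -0.03, -0.16, 0, 0, 0, 40], [0, -0.1, -0.16, 0, 0, 0, 40], [0, -0.18, -0.16, 0, 0, 0, 40], [0, -0.27, -0.16, 0, 0, 0, 40], [0, -0.37, -0.16, 0, 0, 0, 40], [0, -0.47, -0.16, 0, 0, 0, 40], [0, -0.56, -0.16, 0, 0, 0, 40], [-0.002, -0.63, -0.16, 0, 0, 0, 40], [-0.002, -0.652, -0.16, 0, 0, 0, 40]]
  ]
}}

```text
t: 13.75
ee_pos: [0.5805, 0.3011, 0.2172]
ee_rot: [-0.0, 1.0, 0.001, -0.001]
ft_force: [-1.1, -0.2, -0.3]
grip_width: 0.0476
```

Request:
{"op": "carry_out", "data": {
  "targets": [
    [[0, 0, 0, 0, 0, 0, 40], [0, 0, 0, 0, 0, 0, 40]]
  ]
}}

```text
t: 14.0
ee_pos: [0.5815, 0.2973, 0.2175]
ee_rot: [0.0, 1.0, -0.001, -0.0]
ft_force: [-0.3, -0.2, -1.4]
grip_width: 0.0472
```

```bash
python3 - <<'E'
from h import *
np.set_printoptions(precision=4,suppress=True)
f=frame("wrist"); cv2.imwrite("pics/w7.png",f["pixels"][:,:,::-1]); print(r.read_state()["ee_pos"])
m=mask(f,"yellow"); m[205:]=0
for a,e in blobs(m): print(a,e,ray(f,e[0],.006))
m=mask(f,"yellow"); m[:205]=0
for a,e in blobs(m): print(a,e,ray(f,e[0],r.read_state()["ee_pos"][2]+.034))
E
```

```text
[0.5817 0.2971 0.2177]
3321.0 ((253.3309783935547, 164.31906127929688), (65.20440673828125, 66.37799072265625), 89.6506576538086) [0.5825 0.3023 0.006 ]
5803.0 ((252.37545776367188, 270.1674499511719), (96.1027603149414, 113.60387420654297), 1.3056546449661255) [0.5815 0.3012 0.2517]
2791.0 ((310.234375, 350.5671691894531), (22.12327003479004, 341.2265930175781), 89.46027374267578) [0.6124 0.2514 0.2517]
506.0 ((355.2993469238281, 301.6448974609375), (20.164047241210938, 56.25662612915039), 171.46519470214844) [0.633  0.283  0.2517]
494.5 ((149.78395080566406, 301.64794921875), (20.224599838256836, 55.626766204833984), 8.558561325073242) [0.53   0.2831 0.2517]
```

View pics/w7.png

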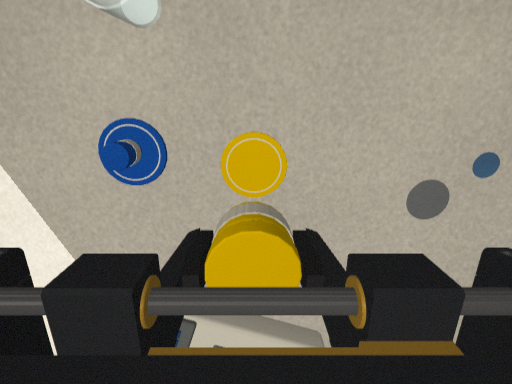

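Yellow is held upright, the yellow mat is at (253,164), and the blue jar stands on its mat.

Request:
{"op": "carry_out", "data": {
  "targets": [
    [[0, -0.009, 0.07, 0, 0, 0, 40], [0, -0.009, 0.15, 0, 0, 0, 40], [0, -0.009, 0.23, 0, 0, 0, 40], [0, -0.009, 0.3, 0, 0, 0, 40], [0, -0.009, 0.35, 0, 0, 0, 40], [0, -0.009, 0.375, 0, 0, 0, 40], [0, -0.009, 0.387, 0, 0, 0, 40], [0, -0.009, 0.392, 0, 0, 0, 40], [0, -0.009, 0.396, 0, 0, 0, 40], [0, -0.009, 0.398, 0, 0, 0, 40], [0, -0.009, 0.4, 0, 0, 0, 40], [0, -0.009, 0.4, 0, 0, 0, 40]]
  ]
}}

```text
t: 15.55
ee_pos: [0.5819, 0.3031, 0.0181]
ee_rot: [-0.0, 1.0, -0.0, 0.0]
ft_force: [0.6, 0.4, -0.6]
grip_width: 0.0474
```

Request:
{"op": "carry_out", "data": {
  "targets": [
    [[0, 0, 0.002, 0, 0, 0, 40], [0, 0, 0.002, 0, 0, 0, 40]]
  ]
}}

```text
t: 15.8
ee_pos: [0.5819, 0.3031, 0.018]
ee_rot: [-0.0, 1.0, -0.0, 0.0]
ft_force: [-1.7, -0.8, 6.3]
grip_width: 0.0474
```

Request:
{"op": "carry_out", "data": {
  "targets": [
    [[0, 0, 0, 0, 0, 0, 50], [0, 0, 0, 0, 0, 0, 54], [0, 0, 0, 0, 0, 0, 80], [0, 0, 0, 0, 0, 0, 80], [0, 0, -0.02, 0, 0, 0, 80], [0, 0, -0.06, 0, 0, 0, 80], [0, 0, -0.15, 0, 0, 0, 88], [0, 0, -0.25, 0, 0, 0, 88], [0, 0, -0.37, 0, 0, 0, 88], [0, 0, -0.48, 0, 0, 0, 88], [0, 0, -0.48, 0, 0, 0, 88]]
  ]
}}

```text
t: 17.18
ee_pos: [0.5851, 0.3045, 0.2664]
ee_rot: [-0.003, 1.0, -0.001, 0.007]
ft_force: [-0.0, -0.7, 0.2]
grip_width: 0.088
```

Request:
{"op": "carry_out", "data": {
  "targets": [
    [[0, 0.1, 0, 0, 0, 0, 88], [0, 0.2, 0, 0, 0, 0, 88], [0, 0.32, 0, 0, 0, 0, 88], [0, 0.44, 0, 0, 0, 0, 88], [0, 0.55, 0, 0, 0, 0, 88], [0, 0.65, 0, 0, 0, 0, 88], [0, 0.65, 0, 0, 0, 0, 88], [0, 0.65, 0, 0, 0, 0, 88], [0, 0.65, 0, 0, 0, 0, 88]]
  ]
}}

```text
t: 18.3
ee_pos: [0.5812, -0.0209, 0.2566]
ee_rot: [-0.0, 1.0, 0.0, -0.0]
ft_force: [0.7, 0.1, 0.1]
grip_width: 0.0881
```

```bash
python3 - <<'E'
from h import *
np.set_printoptions(precision=4,suppress=True)
f=frame("wrist"); g=frame("side"); t=frame("top")
cv2.imwrite("pics/w8.png",np.hstack([f["pixels"],cv2.resize(g["pixels"][120:248,130:220],(270,384))])[:,:,::-1]); print(r.read_state()["ee_pos"])
m=mask(f,"red"); m[270:]=0
for a,e in blobs(m): print(a,e,ray(f,e[0],.127))
for a,e in blobs(mask(t,"red")): print(a,e,ray(t,e[0],.127),ray(t,e[0],.006))
for a,e in blobs(mask(f,"red")): print(a,e)
E
```

```text
[ 0.5813 -0.0209  0.2567]
2627.5 ((254.4410858154297, 189.44911193847656), (58.29911422729492, 58.852691650390625), 173.3874969482422) [ 0.5832 -0.0261  0.127 ]
566.5 ((350.3172607421875, 218.78932189941406), (27.397621154785156, 27.751468658447266), 112.31107330322266) [ 0.4231 -0.2754  0.127 ] [ 0.4217 -0.3051  0.006 ]
2627.5 ((254.4410858154297, 189.44911193847656), (58.29911422729492, 58.852691650390625), 173.3874969482422)
788.0 ((165.56044006347656, 317.147216796875), (39.19207763671875, 49.8527717590332), 99.59109497070312)
```

View pics/w8.png

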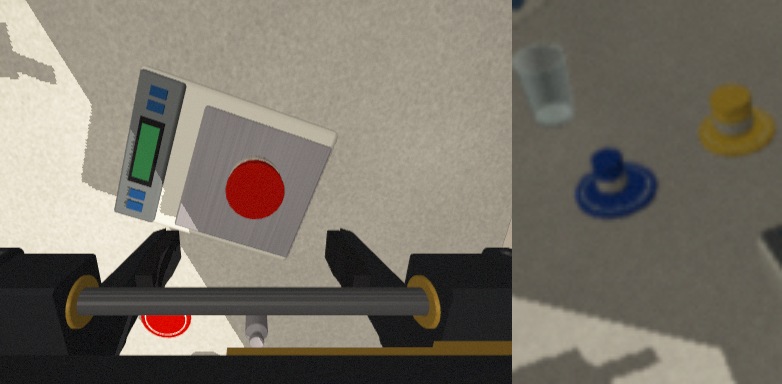

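Both placed jars stand upright on their mats. The red jar is alone on the pan at (254,189).

Request:
{"op": "carry_out", "data": {
  "targets": [
    [[0.003, 0.013, 0.08, 0, 0, 0, 88], [0.003, 0.013, 0.18, 0, 0, 0, 88], [0.003, 0.013, 0.27, 0, 0, 0, 88], [0.003, 0.013, 0.32, 0, 0, 0, 88], [0.003, 0.013, 0.338, 0, 0, 0, 88], [0.003, 0.013, 0.338, 0, 0, 0, 75], [0.003, 0.013, 0.338, 0, 0, 0, 69], [0.003, 0.013, 0.338, 0, 0, 0, 66], [0.003, 0.013, 0.338, 0, 0, 0, 55], [0.003, 0.013, 0.338, 0, 0, 0, 55], [0.003, 0.013, 0.338, 0, 0, 0, 55], [0.003, 0.013, 0.338, 0, 0, 0, 55]]
  ]
}}

```text
t: 19.95
ee_pos: [0.5837, -0.0287, 0.0891]
ee_rot: [0.0, 1.0, -0.001, 0.001]
ft_force: [-1.1, 0.8, 7.1]
grip_width: 0.0634
```

Request:
{"op": "carry_out", "data": {
  "targets": [
    [[0, 0, -0.03, 0, 0, 0, 55], [0, 0, -0.08, 0, 0, 0, 55], [0, 0, -0.14, 0, 0, 0, 55], [-0.02, 0.03, -0.2, 0, 0, 0, 55], [-0.06, 0.1, -0.24, 0, 0, 0, 55], [-0.1, 0.18, -0.24, 0, 0, 0, 55], [-0.15, 0.26, -0.24, 0, 0, 0, 55], [-0.2, 0.34, -0.24, 0, 0, 0, 55], [-0.25, 0.43, -0.24, 0, 0, 0, 55], [-0.29, 0.5, -0.24, 0, 0, 0, 55], [-0.324, 0.556, -0.24, 0, 0, 0, 55], [-0.324, 0.556, -0.24, 0, 0, 0, 55]]
  ]
}}

```text
t: 21.45
ee_pos: [0.4192, -0.3079, 0.2079]
ee_rot: [0.0, 1.0, -0.002, -0.0]
ft_force: [-0.2, -0.0, -1.7]
grip_width: 0.0633
```

Request:
{"op": "carry_out", "data": {
  "targets": [
    [[0, 0, 0, 0, 0, 0, 55], [0, 0, 0, 0, 0, 0, 55]]
  ]
}}

```text
t: 21.7
ee_pos: [0.4209, -0.3056, 0.2077]
ee_rot: [-0.0, 1.0, 0.0, 0.0]
ft_force: [0.6, -0.9, -1.7]
grip_width: 0.0633
```

```bash
python3 - <<'E'
from h import *
np.set_printoptions(precision=4,suppress=True)
f=frame("wrist"); cv2.imwrite("pics/w9.png",f["pixels"][:,:,::-1]); print(r.read_state()["ee_pos"])
for a,e in blobs(mask(f,"red"),300): print(a,e,ray(f,e[0],.006))
E
```

```text
[ 0.421  -0.3056  0.2077]
8817.5 ((252.32676696777344, 279.7425537109375), (132.31845092773438, 153.34796142578125), 0.5803531408309937) [ 0.4206 -0.4749  0.006 ]
2772.0 ((254.46511840820312, 168.21261596679688), (66.5745620727539, 67.69627380371094), 84.18315887451172) [ 0.4234 -0.3035  0.006 ]
1324.5 ((252.85781860351562, 295.3740234375), (78.09981536865234, 115.20744323730469), 89.65032958984375) [ 0.4214 -0.503   0.006 ]
```

View pics/w9.png

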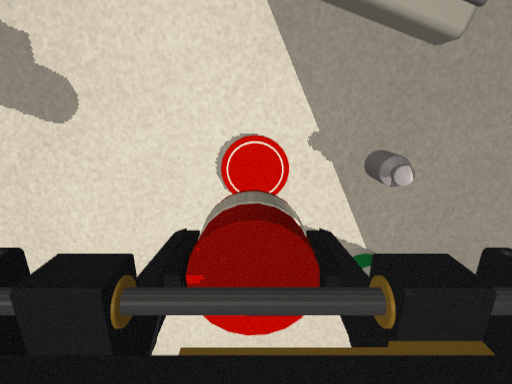

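Red is held upright, the red mat is at (254,168), and the weight's knob is at about (403,176).

Request:
{"op": "carry_out", "data": {
  "targets": [
    [[0.002, -0.002, 0.07, 0, 0, 0, 55], [0.002, -0.002, 0.15, 0, 0, 0, 55], [0.002, -0.002, 0.23, 0, 0, 0, 55], [0.002, -0.002, 0.29, 0, 0, 0, 55], [0.002, -0.002, 0.33, 0, 0, 0, 55], [0.002, -0.002, 0.352, 0, 0, 0, 55], [0.002, -0.002, 0.362, 0, 0, 0, 55], [0.002, -0.002, 0.368, 0, 0, 0, 55], [0.002, -0.002, 0.372, 0, 0, 0, 55], [0.002, -0.002, 0.374, 0, 0, 0, 55], [0.002, -0.002, 0.376, 0, 0, 0, 55], [0.002, -0.002, 0.376, 0, 0, 0, 55]]
  ]
}}

```text
t: 23.25
ee_pos: [0.4217, -0.3057, 0.0202]
ee_rot: [0.0, 1.0, -0.001, 0.0]
ft_force: [-0.8, 0.4, 0.9]
grip_width: 0.0633
```

Request:
{"op": "carry_out", "data": {
  "targets": [
    [[0, 0, 0.002, 0, 0, 0, 55], [0, 0, 0.002, 0, 0, 0, 55]]
  ]
}}

```text
t: 23.5
ee_pos: [0.4217, -0.3057, 0.0201]
ee_rot: [0.0, 1.0, -0.001, 0.0]
ft_force: [-3.6, 1.7, 8.6]
grip_width: 0.0635
```

Request:
{"op": "carry_out", "data": {
  "targets": [
    [[0, 0, 0, 0, 0, 0, 66], [0, 0, 0, 0, 0, 0, 70], [0, 0, 0, 0, 0, 0, 86], [0, 0, 0, 0, 0, 0, 86], [0, 0, -0.02, 0, 0, 0, 86], [0, 0, -0.06, 0, 0, 0, 86], [0, 0, -0.15, 0, 0, 0, 86], [0, 0, -0.25, 0, 0, 0, 86], [0, 0, -0.37, 0, 0, 0, 86], [0, 0, -0.48, 0, 0, 0, 86], [0, 0, -0.48, 0, 0, 0, 86]]
  ]
}}

```text
t: 24.88
ee_pos: [0.4243, -0.3076, 0.2658]
ee_rot: [0.004, 1.0, -0.001, 0.005]
ft_force: [0.9, -0.5, 0.3]
grip_width: 0.0859
```

Request:
{"op": "carry_out", "data": {
  "targets": [
    [[0.1, -0.01, 0, 0, 0, 0, 70], [0.2, -0.02, 0, 0, 0, 0, 70], [0.32, -0.03, 0, 0, 0, 0, 70], [0.32, -0.03, 0, 0, 0, 0, 70], [0.32, -0.03, 0, 0, 0, 0, 70], [0.32, -0.03, 0, 0, 0, 0, 70]]
  ]
}}

```text
t: 25.62
ee_pos: [0.5802, -0.2908, 0.2586]
ee_rot: [-0.0, 1.0, -0.001, -0.0]
ft_force: [0.6, 0.7, -0.0]
grip_width: 0.07
```

```bash
python3 - <<'E'
from h import *
np.set_printoptions(precision=4,suppress=True)
f=frame("wrist"); g=frame("side"); t=frame("top")
up=lambda im: cv2.resize(im,None,fx=3,fy=3,interpolation=cv2.INTER_CUBIC)
b=np.hstack([up(t["pixels"][120:222,210:310])[:, :], up(g["pixels"][220:322,290:376])])
cv2.imwrite("pics/w10.png",f["pixels"][:,:,::-1]); cv2.imwrite("pics/w11.png",b[:,:,::-1]); print(r.read_state()["ee_pos"])
for p in ([.58,-.29,0],[.58,-.29,.068],): print(proj(f,p),proj(t,p),proj(g,p))
np.save("f.npy",f,allow_pickle=True);np.save("t.npy",t,allow_pickle=True);np.save("g.npy",g,allow_pickle=True)
E
```

```text
[ 0.5806 -0.291   0.2593]
[252.5728 160.9345] [345.5786 169.9535] [348.4167 257.3884]
[252.532  171.0434] [350.7418 167.3597] [353.0384 241.2523]
```

View pics/w10.png

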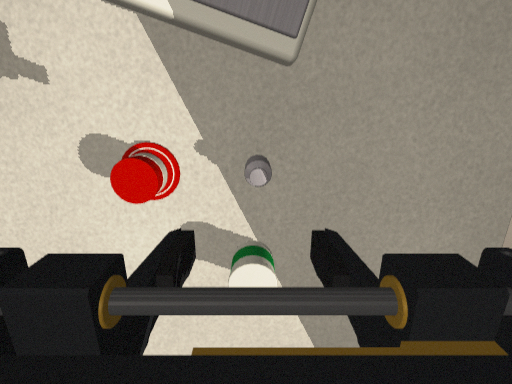

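View pics/w11.png

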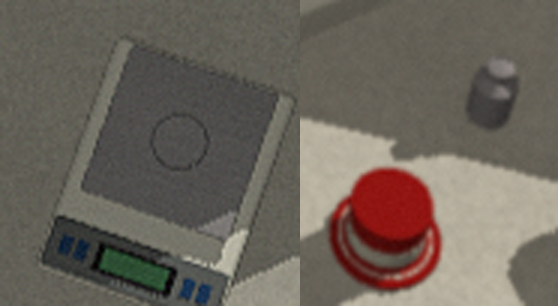

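The wrist view shows the weight's knob at about (258,177), and the red jar standing on its mat at (137,180). In the top crop the pan is empty, its ring centred at about full-frame (270,167). In the side crop the red jar is upright on its mat and the weight's knob is at about (357,243).

```bash
python3 - <<'E'
from h import *
np.set_printoptions(precision=4,suppress=True)
L=lambda n: np.load(n+".npy",allow_pickle=True).item()
f,t,g=L("f"),L("t"),L("g")
print("knob wrist",ray(f,(258.5,177.5),.068),"side",ray(g,(357,243.3),.068),"top",ray(t,(351,167),.064))
for p in ([.585,-.295,.068],[.585,-.295,0]): print(proj(f,p))
# outline of the weight in the wrist view: darker/greyer than the bench
im=cv2.cvtColor(f["pixels"],cv2.COLOR_RGB2LAB).astype(int)[130:210,230:290]
bg=np.median(im.reshape(-1,3),0); m=(np.abs(im-bg).sum(2)>22).astype(np.uint8)*255
m=cv2.morphologyEx(m,cv2.MORPH_OPEN,np.ones((3,3),np.uint8))
c=max(cv2.findContours(m,cv2.RETR_EXTERNAL,2)[0],key=cv2.contourArea); x,y,w,h=cv2.boundingRect(c); print("box",x+230,y+130,w,h)
# pan: ring (dark pixels inside pan)
gr=cv2.cvtColor(t["pixels"],cv2.COLOR_RGB2GRAY)[140:195,245:295]
u=cv2.resize(gr,None,fx=4,fy=4,interpolation=cv2.INTER_CUBIC)
k=cv2.HoughCircles(u,cv2.HOUGH_GRADIENT,1,20,param1=60,param2=12,minRadius=30,maxRadius=46)
for q in (k[0][:3] if k is not None else []):
    uv=(q[0]/4+245-.375,q[1]/4+140-.375); print("ring",uv,q[2]/4,ray(t,uv,.075))
# pan from pan's corners in crop
uv=(180/3+210-.33,141/3+120-.33); print("ring eye",uv,ray(t,uv,.075))
E
```

```text
knob wrist [ 0.5877 -0.2985  0.068 ] side [ 0.5811 -0.3008  0.068 ] top [ 0.5817 -0.2918  0.064 ]
[256.4364 174.8477]
[255.8616 164.1762]
box 244 155 28 30
ring (np.float32(269.5), np.float32(167.75)) 9.15 [ 0.5726 -0.0404  0.075 ]
ring eye (269.67, 166.67) [ 0.5759 -0.0409  0.075 ]
```

```bash
python3 - <<'E'
from h import *
from scipy.optimize import least_squares
f=np.load("f.npy",allow_pickle=True).item()
a=np.linspace(0,6.28,40)
def box(x,y):
    P=np.array([proj(f,[x+rr*np.cos(t),y+rr*np.sin(t),z]) for rr,z in ((.019,0),(.019,.046),(.012,.058),(.012,.068)) for t in a])
    return np.r_[P.min(0),P.max(0)]
tgt=np.array([243.7,154.7,271.6,184.9])
s=least_squares(lambda p:box(*p)-tgt,[.585,-.295],diff_step=1e-3); print(s.x,box(*s.x),box(*s.x)-tgt)
im=f["pixels"][140:200,225:295]; cv2.imwrite("pics/w12.png",cv2.resize(im,None,fx=8,fy=8)[:,:,::-1])
E
```

```text
[ 0.58691987 -0.29750868] [243.72991013 153.38399568 271.56992423 186.15658111] [ 0.02991013 -1.31600432 -0.03007577  1.25658111]
```

View pics/w12.png

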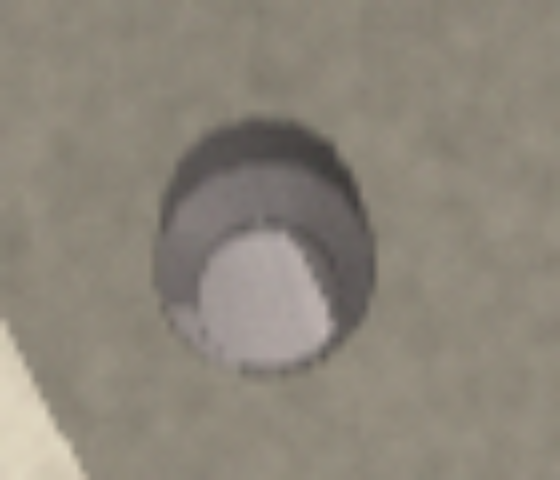

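The enlarged crop shows the knob's top at about (258.5,177) and the outline between v = 154 and 187. That puts the weight at about (0.586, -0.298).

Request:
{"op": "carry_out", "data": {
  "targets": [
    [[0.011, 0.014, 0.1, 0, 0, 0, 70], [0.011, 0.014, 0.2, 0, 0, 0, 70], [0.011, 0.014, 0.3, 0, 0, 0, 70], [0.011, 0.014, 0.4, 0, 0, 0, 70], [0.011, 0.014, 0.46, 0, 0, 0, 70], [0.011, 0.014, 0.49, 0, 0, 0, 60], [0.011, 0.014, 0.49, 0, 0, 0, 50], [0.011, 0.014, 0.49, 0, 0, 0, 43], [0.011, 0.014, 0.49, 0, 0, 0, 40], [0.011, 0.014, 0.49, 0, 0, 0, 30], [0.011, 0.014, 0.49, 0, 0, 0, 30], [0.011, 0.014, 0.49, 0, 0, 0, 30]]
  ]
}}

```text
t: 27.28
ee_pos: [0.5875, -0.2983, 0.0155]
ee_rot: [0.001, 1.0, -0.0, 0.001]
ft_force: [-2.3, -0.5, 6.1]
grip_width: 0.0368
```

Request:
{"op": "carry_out", "data": {
  "targets": [
    [[0, 0, 0, 0, 0, 0, 30], [0, 0, 0, 0, 0, 0, 30]]
  ]
}}

```text
t: 27.52
ee_pos: [0.5875, -0.2983, 0.0155]
ee_rot: [0.001, 1.0, -0.0, 0.001]
ft_force: [-3.2, 0.2, 6.7]
grip_width: 0.0372
```

Request:
{"op": "carry_out", "data": {
  "targets": [
    [[0, 0, -0.02, 0, 0, 0, 30], [0, 0, -0.06, 0, 0, 0, 30], [0, 0, -0.13, 0, 0, 0, 30], [0, 0, -0.22, 0, 0, 0, 30], [0, -0.03, -0.3, 0, 0, 0, 30], [-0.01, -0.1, -0.34, 0, 0, 0, 30], [-0.01, -0.18, -0.35, 0, 0, 0, 30], [-0.02, -0.27, -0.35, 0, 0, 0, 30], [-0.02, -0.36, -0.35, 0, 0, 0, 30], [-0.024, -0.44, -0.35, 0, 0, 0, 30], [-0.024, -0.5, -0.35, 0, 0, 0, 30], [-0.024, -0.514, -0.35, 0, 0, 0, 30]]
  ]
}}

```text
t: 29.02
ee_pos: [0.575, -0.0387, 0.1895]
ee_rot: [-0.0, 1.0, 0.001, 0.0]
ft_force: [-0.1, -0.3, -5.1]
grip_width: 0.037
```

Request:
{"op": "carry_out", "data": {
  "targets": [
    [[0, 0, 0, 0, 0, 0, 30], [0, 0, 0, 0, 0, 0, 30]]
  ]
}}

```text
t: 29.28
ee_pos: [0.5753, -0.0416, 0.1889]
ee_rot: [0.0, 1.0, -0.001, 0.0]
ft_force: [0.3, -0.5, -4.6]
grip_width: 0.037
```

```bash
python3 - <<'E'
from h import *
np.set_printoptions(precision=4,suppress=True)
f=frame("wrist"); cv2.imwrite("pics/w13.png",f["pixels"][:,:,::-1]); print(r.read_state()["ee_pos"])
np.save("f.npy",f,allow_pickle=True)
for p in ([.5745,-.0405,.075],[.574,-.0125,.075]): print(proj(f,p))
E
```

```text
[ 0.5753 -0.0417  0.1888]
[251.7004 187.8384]
[251.1105 160.3026]
```

View pics/w13.png

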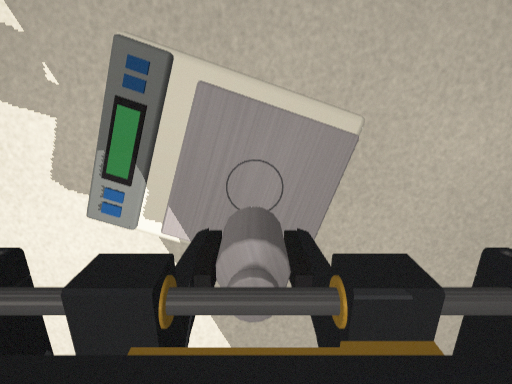

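The weight is held upright, and the ring's centre is at about (255,187), within 3 mm of the earlier estimate.

Request:
{"op": "carry_out", "data": {
  "targets": [
    [[0.002, -0.001, 0.04, 0, 0, 0, 30], [0.002, -0.001, 0.09, 0, 0, 0, 30], [0.002, -0.001, 0.14, 0, 0, 0, 30], [0.002, -0.001, 0.17, 0, 0, 0, 30], [0.002, -0.001, 0.185, 0, 0, 0, 30], [0.002, -0.001, 0.19, 0, 0, 0, 30], [0.002, -0.001, 0.193, 0, 0, 0, 30], [0.002, -0.001, 0.195, 0, 0, 0, 30], [0.002, -0.001, 0.197, 0, 0, 0, 30], [0.002, -0.001, 0.197, 0, 0, 0, 30]]
  ]
}}

```text
t: 30.58
ee_pos: [0.5766, -0.0401, 0.0906]
ee_rot: [0.0, 1.0, -0.0, 0.0]
ft_force: [0.2, 0.4, -4.4]
grip_width: 0.0373
```

Request:
{"op": "carry_out", "data": {
  "targets": [
    [[0, 0, 0.002, 0, 0, 0, 30], [0, 0, 0.002, 0, 0, 0, 30]]
  ]
}}

```text
t: 30.82
ee_pos: [0.5766, -0.0401, 0.0905]
ee_rot: [0.0, 1.0, -0.0, 0.0]
ft_force: [-3.6, -0.2, 5.7]
grip_width: 0.0372
```

Contact: the force changed from -4.4 to +5.7 N. I'll release and retreat.

Request:
{"op": "carry_out", "data": {
  "targets": [
    [[0, 0, 0, 0, 0, 0, 40], [0, 0, 0, 0, 0, 0, 44], [0, 0, 0, 0, 0, 0, 70], [0, 0, 0, 0, 0, 0, 75], [0, 0, 0, 0, 0, 0, 75], [0, 0, -0.02, 0, 0, 0, 75], [0, 0, -0.06, 0, 0, 0, 75], [0, 0, -0.14, 0, 0, 0, 75], [0, 0, -0.24, 0, 0, 0, 75], [0, 0, -0.34, 0, 0, 0, 75], [0, 0, -0.34, 0, 0, 0, 75], [0, 0, -0.34, 0, 0, 0, 75]]
  ]
}}

```text
t: 32.33
ee_pos: [0.5763, -0.0401, 0.2602]
ee_rot: [0.0, 1.0, -0.0, 0.001]
ft_force: [0.4, 0.3, -0.1]
grip_width: 0.0748
```

```bash
python3 - <<'E'
from h import *
t=frame("top"); g=frame("side"); w=frame("wrist")
up=lambda im,W,H: cv2.resize(im,(W,H),interpolation=cv2.INTER_CUBIC)
a=up(t["pixels"][130:250,130:380],750,360)
b=np.hstack([up(g["pixels"][130:330,130:350],264,240),up(w["pixels"][60:280,100:380],306,240),np.zeros((240,180,3),np.uint8)])
cv2.imwrite("pics/end.png",np.vstack([a,b])[:,:,::-1]); print(r.read_state()["ee_pos"])
for nm,(m,h) in dict(red=((.4215,-.305),.058),yellow=((.581,.301),.052),blue=((.42,.3185),.050)).items():
    f=g; e=sorted(blobs(mask(f,nm)),key=lambda q:-q[0])[0]; print(nm,proj(f,[*m,.006]),proj(f,[*m,h]),e[0],e[1][0])
E
```

```text
[ 0.57511309 -0.04000227  0.25743429]
red [318.16327644 298.67882511] [320.73763599 286.87201033] 1097.5 (318.5537109375, 296.3363037109375)
yellow [204.67171163 162.6747299 ] [203.25713317 152.19480682] 378.0 (203.87078857421875, 160.057373046875)
blue [164.47910733 182.48772096] [161.98118473 172.33881522] 361.0 (163.42376708984375, 181.00482177734375)
```

View pics/end.png

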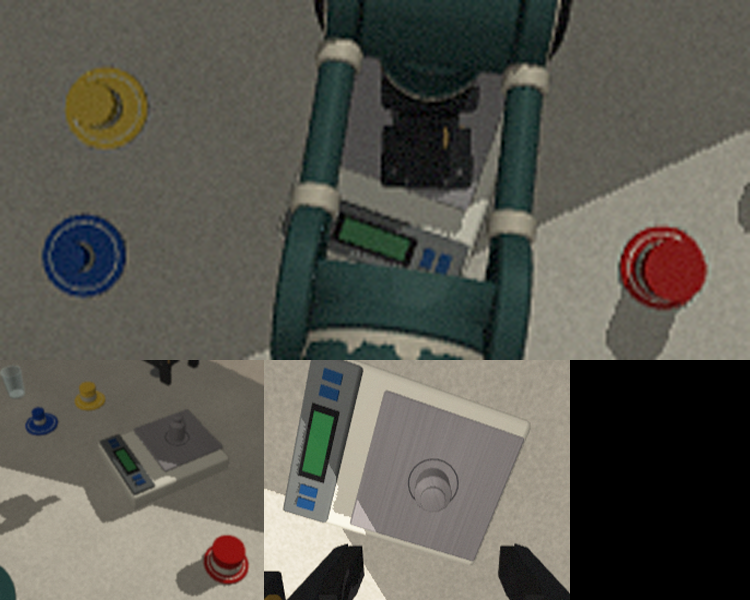

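The final view shows all three jars centred and upright on their mats, the weight inside the pan's ring, and the arm clear. I'll hand the job in.

```bash
python3 -c "
from station import r
print(r.read_state()['t']); print(r.job_done())"
```

```text
32.475
the job is handed in; nothing more can be done
None
```

I took the blue, yellow and red jars off the stack in that order and stood each in the middle of its own mat. The steel weight then went in the middle of the empty pan. I handed the job in at t = 32.5 s; the hand-in gives no verdict.

- **Set-downs:** I lowered each item until the wrist force showed contact (about 5–9 N), then released it.
- **Last pictures:** All three jars stood upright and centred on their mats. The weight stood upright inside the ring on the pan, and the gripper was clear of everything. The tub was outside the final frame; the arm did not go near it or the beaker.
- **Measured agreement:** I did not measure the jars' final offsets from the mat centres in mm; they were judged from the pictures. The wrist camera placed things about 1–3 mm differently from the fixed cameras, well inside the 15–20 mm allowed. The weight's pick-up position varied most between views, by up to about 9 mm, and I used the wrist-camera fit.
- **Picture limits:** I viewed 16 pictures, which is the most allowed, and one of them was 842 pixels wide, over the 800 limit.

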